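Slide the notched gel plate out over the end of the ledge

ROBOT

A 7-joint arm with a two-finger parallel gripper is mounted at the origin on the work surface. World frame = base frame: x ahead of the robot, y to its left, z up, the work surface at z = 0. Lengths are in m, angles in rad, forces in N, time in s.
With the tool pointing down it reaches from about 0.35 to 0.775 m from the base axis. Payload 3.1 kg.
Tool frame: the origin (TCP) lies midway between the tips of the shut fingers; the grasp point (between the pads) lies 19 mm behind it; z points along the fingers, y is the direction in which the jaws open and shut (so a half turn about z gives the same grasp; the last joint's range is limited). The gripper opens to 85 mm and grips with 20 to 120 N. Pads are 22 mm wide; open, the fingers measure 114 mm over their backs; the gripper's body (76 mm by 85 mm) begins 54 mm behind the grasp point. The pads swing forward as they close: fully open they stand 13 mm farther back than shut.
Start: joints at [1.247, 0.311, 0.014, 1.512, -0.004, 1.319, -0.027], TCP at [0.153, -0.528, 0.231] pointing down, gripper open.
Joint ranges: [-2.7, 2.7], [-0.3, 1.91], [-1.27, 1.3], [0.12, 2.57], [-1.44, 4.58], [0.2, 2.03], [-3.05, 3.05]. Speed limits (rad/s): [2.79, 2.79, 3.14, 3.14, 3.14, 3.14, 3.14].

INTERFACE

Orientations are given as a rotation vector (axis times angle).
In Python, from rig import r, cams, order gives the robot as it stands. The module is installed in compiled form; this text tells all that it offers.
- The arm moves only by the shell command python3 -m creep 'ROWS'. ROWS is JSON, a list of rows, each a list of 3 entries, a list of its own where there are three numbers: the shift along the tool's x, y, z in m, then the turn, a rotation vector about the tool's x, y, z in rad, then the gripper command: -1 is shut, 1 is fully open, values between are in proportion. In form: [[[x, y, z], [ax, ay, az], gripper], ...]. A call has 1 to 5 rows; each row shifts and turns the commanded pose from where the row before left it, along the tool's axes as they then stand; what a row does not reach is not made up. A row lasts 1/10 s, in which the tool goes at most 50 mm and 8.59 degrees, less where a joint would pass 70% of its speed; a pose out of reach is approached as far as the arm can. A call is refused whole if a number of a shift passes 0.05 or a number of a turn 0.15, either way. A call with a gripper value outside its range is refused whole. The fingers move at their own pace and stop on an object; the grip force is fixed at half the most. Time passes only in rows, so rows that do not move let the fingers close. It gives the time, the measured TCP pose, the force and the opening at its end, in the units of the state.
- r.observe(): the state, without advancing time (a new reading comes with each control period).
- cams.grab_frame(name): name is "scene" or "top" or "wrist"; returns a dict with "image" (384x512x3 uint8, red, green, blue), "fov_y" (degrees; the focal length in pixels is half the picture's height over the tangent of half this angle, whatever the lens; pixels are square), "cx", "cy" (the principal point, pixels), "cam_to_world" (4x4, takes a point from camera to world coordinates); the wrist camera has in their place "mount" (4x4, takes a point from camera to tool coordinates, whose origin is the TCP and whose axes are the flange's). Camera axes: x right, y down, z forward; pixel columns grow to the right and rows downward; lengths in m; the calibration is good to about 2 mm. A picture is of the moment at which its call begins: read the wrist's pose just before it. There is no depth.
- order.job_done(): hands the job in, once; it reports no verdict.
The state is a dict: "time": time; "qpos": joint angles; "qd": joint speeds; "tau": joint torques, N m; "tool_pos": TCP position; "tcp_rot": TCP orientation; "ft_force": force on the tool from outside, world axes, zero at the start; "ft_torque": the same for the moment, N m; "grip_width": finger opening in m.
Only numpy, scipy, OpenCV 4.12 (cv2) and the standard library are available. Lean on these libraries where they do the work, as an engineer would, in place of code of your own. Each camera call takes 0.05 s, during which the arm holds its last target.

TASK

Two white gel plates lie on the wooden ledge, one near each end. With the fingertips, push the notched plate along the ledge, away from the jar in the middle, until about a third of its length sticks out over the end nearest to it, so that its edge can be taken later; keep it square to the ledge and lying flat. Do not pick it up or let it fall, and leave the plain plate, the jar and everything else where they stand.

Things in the scene. Friction and masses are not known exactly. Their poses are not given: they have to be found in the camera images.
- ledge_top (a point): centre of the ledge's flat wooden top, on its upper surface, 90 mm above the bench. The ledge is a fixed riser: top 600 mm long along this point's y axis (open ends at y = +300 and -300 mm) and 150 mm deep along its x axis (from -75 to +75 mm), with an aluminium lip along its far (+x) side, 8 mm thick and standing 12 mm above the top. Front and both ends have no lip; the feet are at y = +-170 mm, so there is nothing under the ends.
- notched_plate: the plate to push: loose flat white ceramic plate, 110 mm long (its y axis, along the ledge), 96 mm wide (its x axis), 8 mm thick, about 0.3 kg, with a rectangular notch 60 mm long and 30 mm deep in the middle of its long side that faces the robot (-x); its two 96 mm ends are straight. Origin: centre of the 110 x 96 mm outline, on the underside. It lies near one or the other end of the ledge and may be turned by a few degrees.
- plain_plate: loose flat white ceramic plate without a notch, otherwise the same (110 x 96 x 8 mm, origin at the centre of its underside), near the ledge's other end. To be left alone.
- jar: loose white plastic jar, 48 mm across and 55 mm tall, standing in the middle of the ledge between the two plates; origin at the centre of its underside. To be left alone.
- beaker: loose open glass beaker, 70 mm across, 85 mm tall, on the bench before the ledge; origin at the centre of its underside. To be left alone.
- tube_rack: loose grey plastic rack with small capped tubes, 60 x 140 x 70 mm (x, y, z), on the bench before the ledge; origin at the centre of its underside. To be left alone.
- amber_bottle: loose amber bottle with a white cap, 76 mm across, 160 mm tall, on the bench to the right (-y) of the ledge; origin at the centre of its underside. To be left alone.
- white_bottle: loose white bottle, 60 mm across, 110 mm tall, on the bench to the left (+y) of the ledge; origin at the centre of its underside. To be left alone.

How it is judged:
At the end, for the whole second after the job is handed in: The notched plate lies at rest, flat on the ledge (within 3 mm and 3 degrees), square to it within 11 degrees, its centre at most 40 mm in front of and 35 mm behind the ledge's long centre line, with 26.5 to 47.5 mm of its length beyond the ledge's end ((y of notched_plate in the frame of ledge_top between 0.2715 and 0.2925 m or y of notched_plate in the frame of ledge_top between -0.2925 and -0.2715 m) and x of notched_plate in the frame of ledge_top between -0.04 and 0.035 m and z of notched_plate in the frame of ledge_top between -0.003 and 0.003 m and angle between the y axis of notched_plate and the y axis of ledge_top, either way round below 0.2 rad and angle between notched_plate's own z axis and vertical below 0.05 rad and linear speed of notched_plate below 0.01 m/s); the robot touches nothing.
It fails at once if the notched plate is lifted off the ledge (more than 8 mm) (z of notched_plate in the frame of ledge_top above 0.008 m).
It fails at once if the notched plate tips or falls off the ledge (z of notched_plate in the frame of ledge_top below -0.012 m or angle between notched_plate's own z axis and vertical above 0.2 rad).
It fails at once if the plain plate is moved more than 10 mm (distance of plain_plate from where it was at the start of the episode above 0.01 m).
It fails at once if the jar is moved more than 10 mm (distance of jar from where it was at the start of the episode above 0.01 m).
It fails at once if the beaker, the tube rack or one of the bottles is moved more than 10 mm (distance of any of beaker, amber_bottle, tube_rack, white_bottle from where it was at the start of the episode above 0.01 m).
It also fails if it takes over 40 s, if anything falls off the work surface, if the arm or the gripper's body presses on something with over 40 N, if the wrist force passes 120 N, or if a joint passes its speed limit or range.

## Working session

There is one attempt and no reset: what is moved stays moved. The work goes in short steps, Python scripts to look and compute and a shell command to move; the robot and the scene stay as the last step left them, time stands still between calls to the robot, and variables do not carry over. Pictures are saved under pics/ and viewed, and the job is handed in when it is done.

```bash
mkdir -p pics
python3 - <<'E'
from rig import r,cams,order
import cv2,numpy as np
print(r.observe())
for n in("scene","top","wrist"):
    f=cams.grab_frame(n); cv2.imwrite(f"pics/{n}0.png",f["image"][:,:,::-1])
    np.savez(f"{n}0.npz",**f)
    print(n,f["fov_y"],f["cx"],f["cy"],np.round(f.get("cam_to_world",f.get("mount")),4).tolist())
E
```

```text
{'time': 0.0, 'qpos': array([ 1.24726143,  0.31172807,  0.01397036,  1.51307831, -0.00439362,
        1.31918613, -0.02717778]), 'qd': array([ 1.55809359e-03, -3.91690463e-04,  1.41795344e-04,  4.62941296e-04,
        3.16254151e-04, -1.01498803e-03,  5.82517598e-05]), 'tau': array([ 2.04112712e-04, -3.79910159e+01,  1.46012348e-01, -2.30591655e+01,
        1.19878564e-02,  1.35032443e-02, -1.39578631e-05]), 'tool_pos': array([ 0.15278065, -0.52758861,  0.23021112]), 'tcp_rot': array([-3.10811789e+00, -4.41102401e-01,  6.71798007e-04]), 'ft_force': array([-0.6362148 , -0.23377151,  0.09812678]), 'ft_torque': array([ 0.0123174 , -0.0035377 , -0.02098928]), 'grip_width': 0.08535695379786531}
scene 45.62590438782636 257.76930279228714 191.4562778815174 [[0.6538, 0.6444, -0.3965, 1.0424], [0.7565, -0.5654, 0.3286, -0.5425], [-0.0125, -0.5148, -0.8572, 1.3719], [0.0, 0.0, 0.0, 1.0]]
top 47.01194253608574 252.22551386093753 190.44032981777454 [[0.0695, -0.9726, 0.2219, 0.1154], [-0.9976, -0.0686, 0.0118, -0.0466], [0.0037, -0.2222, -0.975, 1.502], [0.0, 0.0, 0.0, 1.0]]
wrist 66.3900312033692 257.3799119146717 189.97626626668296 [[0.0, -0.9628, -0.2703, 0.0675], [1.0, -0.0001, 0.0003, -0.0009], [-0.0003, -0.2703, 0.9628, -0.1438], [0.0, 0.0, 0.0, 1.0]]
```

View pics/scene0.png

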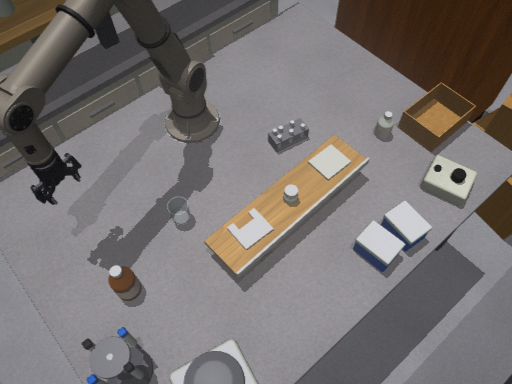

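View pics/top0.png

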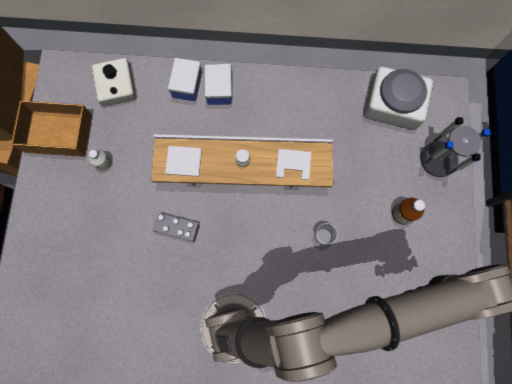

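The scene view shows the notched plate at about (250,229). In the top view it is at (294,164), on the right (-y) end, so I push towards -y. The jar is at (243,158) and the plain plate at (183,161). Next I measure them.

```bash
cat > h.py <<'E'
import numpy as np,cv2
def rays(f,uv):
    uv=np.asarray(uv,float).reshape(-1,2);F=192/np.tan(np.radians(float(f["fov_y"]))/2)
    d=np.c_[(uv[:,0]-f["cx"])/F,(uv[:,1]-f["cy"])/F,np.ones(len(uv))]
    T=f["cam_to_world"];return T[:3,3],d@T[:3,:3].T
def plane(f,uv,z):
    o,d=rays(f,uv);return o+d*((z-o[2])/d[:,2])[:,None]
def wood(im):
    h=cv2.cvtColor(im,cv2.COLOR_RGB2HSV);return cv2.inRange(h,(8,90,90),(28,255,255))
def white(im):
    h=cv2.cvtColor(im,cv2.COLOR_RGB2HSV);return cv2.inRange(h,(0,0,185),(180,45,255))
def big(m,box):
    q=np.zeros_like(m);x0,y0,x1,y1=box;q[y0:y1,x0:x1]=m[y0:y1,x0:x1]
    c,_=cv2.findContours(q,cv2.RETR_EXTERNAL,cv2.CHAIN_APPROX_NONE);return max(c,key=cv2.contourArea)
E
python3 - <<'E'
from h import *
boxes={"top":dict(wood=(145,125,345,195),notch=(270,145,320,185),plain=(160,143,208,180),jar=(232,146,254,170)),
"scene":dict(wood=(195,130,380,275),notch=(222,205,280,252),plain=(302,140,356,183),jar=(278,182,304,206))}
for n in boxes:
    f=dict(np.load(n+"0.npz"));im=f["image"]
    big_=cv2.resize(im[120:270] if n=="scene" else im[120:200],None,fx=1.5,fy=1.5)
    for k,b in boxes[n].items():
        m=wood(im) if k=="wood" else white(im)
        c=big(m,b);z=.09 if k=="wood" else .098 if k!="jar" else .145
        # wood: hull
        P=plane(f,cv2.convexHull(c).reshape(-1,2),z)[:,:2]
        (ctr,sz,a)=cv2.minAreaRect((P*1000).astype(np.float32))
        print(n,k,cv2.contourArea(c),np.round(ctr,1),np.round(sz,1),round(a,2), np.round(cv2.boxPoints((ctr,sz,a))).tolist())
f=dict(np.load("top0.npz"));im=f["image"][125:205,145:345];cv2.imwrite("pics/topcrop.png",cv2.resize(im[:,:,::-1],None,fx=4,fy=4,interpolation=cv2.INTER_CUBIC))
E
```

```text
top wood 7556.0 [532.1  10.2] [150.9 597.1] 2.25 [[445.0, 306.0], [468.0, -291.0], [619.0, -285.0], [596.0, 312.0]]
top notch 688.0 [ 535.9 -158.9] [109.7  94.7] 88.4 [[487.0, -212.0], [582.0, -215.0], [585.0, -105.0], [490.0, -103.0]]
top plain 860.5 [521.1 206. ] [110.3  95.6] 89.78 [[473.0, 151.0], [569.0, 151.0], [569.0, 261.0], [474.0, 261.0]]
top jar 106.0 [536.8  10.6] [36.9 38.6] 4.05 [[517.0, 29.0], [520.0, -10.0], [557.0, -7.0], [554.0, 31.0]]
scene wood 6947.0 [531.7   9.1] [145.3 599.1] 2.61 [[445.0, 305.0], [473.0, -293.0], [618.0, -287.0], [591.0, 312.0]]
scene notch 743.5 [ 535.2 -158.1] [109.5  94.1] 88.42 [[487.0, -211.0], [581.0, -214.0], [584.0, -105.0], [490.0, -102.0]]
scene plain 699.0 [520.6 207. ] [109.  94.] 89.85 [[473.0, 153.0], [567.0, 152.0], [568.0, 261.0], [474.0, 262.0]]
scene jar 96.5 [538.   10.5] [39.5 37.6] 78.46 [[516.0, -5.0], [552.0, -13.0], [560.0, 26.0], [524.0, 34.0]]
```

View pics/topcrop.png

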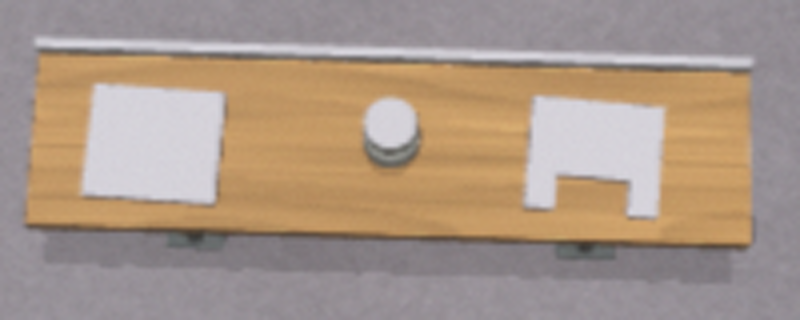

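Both views agree to 1–2 mm and the sizes match. The ledge centre is (532,10) mm, turned about +2.35°. The plate centre is (535.5,-158.5), turned about -1.6°. In the ledge frame it sits at y≈-168.6, so it has to go about 113 mm towards -y. I plan to open the jaws along the ledge's x and press both fingertips on the plate's +y end. First I work out the transit.

```bash
cat > go.py <<'E'
import sys,numpy as np
from rig import r
from scipy.spatial.transform import Rotation as R
LA=np.radians(2.35)
ex=np.array([np.cos(LA),np.sin(LA),0]);ey=np.array([-np.sin(LA),np.cos(LA),0]);L0=np.array([.532,.0097,.09])
Rt=np.c_[ey,ex,[0,0,-1]]
def led(p): d=np.asarray(p)-L0; return np.array([d@ex,d@ey,d[2]])
def wld(l): return L0+l[0]*ex+l[1]*ey+np.array([0,0,l[2]])
def plan(l,n):
    s=r.observe();p=np.array(s["tool_pos"]);Q=R.from_rotvec(s["tcp_rot"]);t=wld(l)
    w=(Q.inv()*R.from_matrix(Rt)).as_rotvec()
    print("ledge-frame",np.round(led(p)*1000,1),"todo rot",np.round(w,3),"tool shift",np.round(Q.inv().apply(t-p),4),"t",s["time"],"w",s["grip_width"],"F",np.round(s["ft_force"],1))
    dp=(t-p)/n
    for i in range(n):
        print(np.round(Q.inv().apply(dp),3).tolist(),np.round(w/n,3).tolist()); Q=Q*R.from_rotvec(w/n)
if __name__=="__main__":
    a=list(map(float,sys.argv[1:4]));plan(np.array(a)/1000,int(sys.argv[4]))
E
python3 go.py 0 -68 110 15
```

```text
ledge-frame [-400.9 -521.5  140.5] todo rot [-2.00e-03 -1.00e-03 -1.33e+00] tool shift [ 0.4975 -0.3447  0.0311] t 0.15 w 0.08557203912638192 F [ 0.6 -0.5 -0.7]
[0.033, -0.023, 0.002] [-0.0, -0.0, -0.089]
[0.035, -0.02, 0.002] [-0.0, -0.0, -0.089]
[0.037, -0.017, 0.002] [-0.0, -0.0, -0.089]
[0.038, -0.013, 0.002] [-0.0, -0.0, -0.089]
[0.039, -0.01, 0.002] [-0.0, -0.0, -0.089]
[0.04, -0.007, 0.002] [-0.0, -0.0, -0.089]
[0.04, -0.003, 0.002] [-0.0, -0.0, -0.089]
[0.04, 0.001, 0.002] [-0.0, -0.0, -0.089]
[0.04, 0.004, 0.002] [-0.0, -0.0, -0.089]
[0.04, 0.008, 0.002] [-0.0, -0.0, -0.089]
[0.039, 0.011, 0.002] [-0.0, -0.0, -0.089]
[0.038, 0.015, 0.002] [-0.0, -0.0, -0.089]
[0.036, 0.018, 0.002] [-0.0, -0.0, -0.089]
[0.034, 0.021, 0.002] [-0.0, -0.0, -0.089]
[0.032, 0.024, 0.002] [-0.0, -0.0, -0.089]
```

```bash
python3 -m creep '[[[0.033,-0.023,0],[0,0,-0.089],0.4],[[0.035,-0.02,0],[0,0,-0.089],0.4],[[0.037,-0.017,0],[0,0,-0.089],0.4],[[0.038,-0.013,0],[0,0,-0.089],0.4],[[0.039,-0.01,0],[0,0,-0.089],0.4]]'
python3 -m creep '[[[0.04,-0.007,0],[0,0,-0.089],0.4],[[0.04,-0.003,0],[0,0,-0.089],0.4],[[0.04,0.001,0],[0,0,-0.089],0.4],[[0.04,0.004,0],[0,0,-0.089],0.4],[[0.04,0.008,0],[0,0,-0.089],0.4]]'
python3 go.py 0 -68 110 5
```

```text
time: 0.65
tool_pos: [0.281, -0.3703, 0.2311]
tcp_rot: [-2.934, -1.122, 0.0]
ft_force: [1.5, -0.3, 0.6]
grip_width: 0.0597
time: 1.15
tool_pos: [0.4077, -0.2138, 0.2312]
tcp_rot: [2.615, 1.741, -0.001]
ft_force: [0.4, -0.6, -0.3]
grip_width: 0.0599
ledge-frame [-133.4 -218.2  141.2] todo rot [-0.     0.    -0.437] tool shift [0.1925 0.0573 0.0311] t 1.15 w 0.059850163573687915 F [ 0.4 -0.6 -0.3]
[0.039, 0.011, 0.006] [-0.0, 0.0, -0.087]
[0.037, 0.015, 0.006] [-0.0, 0.0, -0.087]
[0.036, 0.018, 0.006] [-0.0, 0.0, -0.087]
[0.034, 0.021, 0.006] [-0.0, 0.0, -0.087]
[0.032, 0.024, 0.006] [-0.0, 0.0, -0.087]
```

```bash
python3 -m creep '[[[0.039,0.011,0.006],[0,0,-0.087],0.4],[[0.037,0.015,0.006],[0,0,-0.087],0.4],[[0.036,0.018,0.006],[0,0,-0.087],0.4],[[0.034,0.021,0.006],[0,0,-0.087],0.4],[[0.032,0.024,0.006],[0,0,-0.087],0.4]]'
python3 -m creep '[[[0,0,0],[0,0,0],0.4]]'
python3 go.py -3 -68 5 5
python3 - <<'E'
from rig import cams
import cv2
for n in("wrist","scene"):
    f=cams.grab_frame(n); cv2.imwrite(f"pics/{n}1.png",f["image"][:,:,::-1])
E
```

```text
time: 1.65
tool_pos: [0.5354, -0.0591, 0.2008]
tcp_rot: [-2.177, -2.265, 0.001]
ft_force: [0.3, 0.0, 0.5]
grip_width: 0.0599
time: 1.75
tool_pos: [0.5366, -0.0528, 0.2001]
tcp_rot: [-2.165, -2.27, -0.007]
ft_force: [-0.6, -0.2, -0.1]
grip_width: 0.0601
ledge-frame [  2.  -62.6 110.1] todo rot [ 0.    -0.006  0.006] tool shift [-0.006  -0.0051  0.1051] t 1.75 w 0.06010424360954843 F [-0.6 -0.2 -0.1]
[-0.001, -0.001, 0.021] [0.0, -0.001, 0.001]
[-0.001, -0.001, 0.021] [0.0, -0.001, 0.001]
[-0.001, -0.001, 0.021] [0.0, -0.001, 0.001]
[-0.001, -0.001, 0.021] [0.0, -0.001, 0.001]
[-0.001, -0.001, 0.021] [0.0, -0.001, 0.001]
```

View pics/wrist1.png

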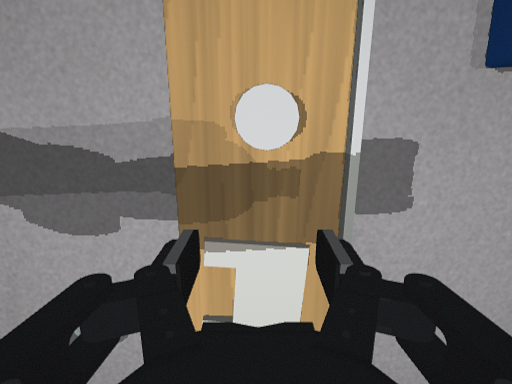

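View pics/scene1.png

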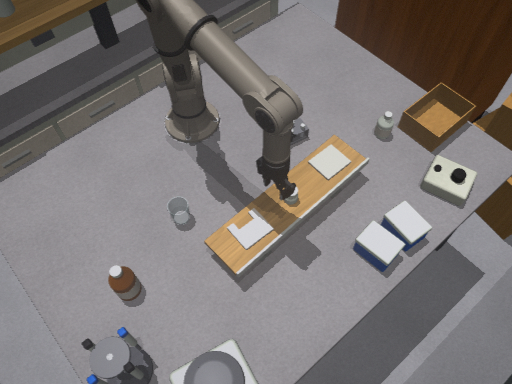

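The wrist view shows the jar at (267,117) behind the fingers and the plate's end at row ~246 just ahead of them. The lane between is clear, so I descend. Part-open fingertips stand higher than the TCP, so I find the ledge by touch.

```bash
python3 -m creep '[[[-0.002,-0.001,0.025],[0,-0.003,0.003],0.4],[[-0.002,-0.001,0.025],[0,-0.003,0.003],0.4],[[-0.002,-0.001,0.025],[0,0,0],0.4],[[0,-0.002,0.02],[0,0,0],0.4],[[0,0,0],[0,0,0],0.4]]'
python3 go.py -3 -68 5 1
```

```text
time: 2.35
tool_pos: [0.5263, -0.0692, 0.1035]
tcp_rot: [-2.192, -2.25, 0.016]
ft_force: [0.0, -0.3, -0.0]
grip_width: 0.0595
ledge-frame [ -9.  -78.6  13.5] todo rot [-0.008  0.007 -0.015] tool shift [0.0108 0.0059 0.0084] t 2.35 w 0.05949413095320162 F [ 0.  -0.3 -0. ]
[0.011, 0.006, 0.008] [-0.008, 0.007, -0.015]
```

```bash
python3 -m creep '[[[0,0,0],[0,0,0],0.4],[[0,0,0],[0,0,0],0.4],[[0,0,0],[0,0,0],0.4]]'
python3 go.py -3 -68 5 1
```

```text
time: 2.65
tool_pos: [0.5311, -0.0671, 0.1078]
tcp_rot: [2.183, 2.249, -0.004]
ft_force: [0.0, -0.8, 0.4]
grip_width: 0.0601
ledge-frame [ -4.  -76.7  17.8] todo rot [ 0.003  0.007 -0.011] tool shift [0.0088 0.0009 0.0128] t 2.65 w 0.06014325693045515 F [ 0.  -0.8  0.4]
[0.009, 0.001, 0.013] [0.003, 0.007, -0.011]
```

```bash
python3 -m creep '[[[0.004,0,0.004],[0,0.003,-0.005],0.4],[[0.004,0.001,0.004],[0,0.003,-0.005],0.4],[[0,0,0.003],[0,0,0],0.4],[[0,0,0],[0,0,0],0.4],[[0,0,0],[0,0,0],0.4]]'
python3 -m creep '[[[0,0,0.002],[0,0,0],0.4],[[0,0,0],[0,0,0],0.4],[[0,0,0],[0,0,0],0.4]]'
python3 go.py -3 -68 0 1
```

```text
time: 3.15
tool_pos: [0.5306, -0.0588, 0.095]
tcp_rot: [-2.176, -2.265, 0.001]
ft_force: [-0.2, -0.2, -0.7]
grip_width: 0.0597
time: 3.45
tool_pos: [0.5307, -0.0588, 0.0932]
tcp_rot: [-2.177, -2.265, 0.0]
ft_force: [-0.5, 0.7, 0.0]
grip_width: 0.0594
ledge-frame [ -4.1 -68.4   3.2] todo rot [-0.     0.    -0.001] tool shift [0.0004 0.0011 0.0032] t 3.45 w 0.059357561974446325 F [-0.5  0.7  0. ]
[0.0, 0.001, 0.003] [-0.0, 0.0, -0.001]
```

```bash
for i in 1 ; do python3 -m creep '[[[0,0,0.002],[0,0,0],0.4],[[0,0,0],[0,0,0],0.4],[[0,0,0],[0,0,0],0.4]]'; done
python3 go.py -3 -68 0 1
```

```text
time: 3.75
tool_pos: [0.5307, -0.0588, 0.0912]
tcp_rot: [-2.176, -2.265, 0.0]
ft_force: [0.5, 0.6, -0.4]
grip_width: 0.0596
ledge-frame [ -4.1 -68.4   1.2] todo rot [-0.     0.    -0.001] tool shift [0.0004 0.0011 0.0012] t 3.75 w 0.05959696153716235 F [ 0.5  0.6 -0.4]
[0.0, 0.001, 0.001] [-0.0, 0.0, -0.001]
```

Tracking is precise now and there is no contact yet. I carry on down in 2 mm steps.

```bash
python3 -m creep '[[[0,0,0.002],[0,0,0],0.4],[[0,0,0],[0,0,0],0.4],[[0,0,0],[0,0,0],0.4]]'
python3 -m creep '[[[0,0,0.002],[0,0,0],0.4],[[0,0,0],[0,0,0],0.4],[[0,0,0],[0,0,0],0.4]]'
```

```text
time: 4.05
tool_pos: [0.5307, -0.0587, 0.0892]
tcp_rot: [-2.176, -2.265, 0.0]
ft_force: [-0.2, -0.2, 0.5]
grip_width: 0.0596
time: 4.35
tool_pos: [0.5307, -0.0587, 0.0872]
tcp_rot: [-2.176, -2.265, 0.0]
ft_force: [-0.3, -0.5, -0.2]
grip_width: 0.0602
```

```bash
python3 -m creep '[[[0,0,0.001],[0,0,0],0.4],[[0,0,0],[0,0,0],0.4],[[0,0,0],[0,0,0],0.4]]'
python3 -m creep '[[[0,0,0.001],[0,0,0],0.4],[[0,0,0],[0,0,0],0.4],[[0,0,0],[0,0,0],0.4]]'
python3 - <<'E'
from rig import cams
import cv2
f=cams.grab_frame("wrist"); cv2.imwrite("pics/wrist2.png",f["image"][:,:,::-1])
E
```

```text
time: 4.65
tool_pos: [0.5307, -0.0587, 0.0862]
tcp_rot: [-2.176, -2.265, 0.0]
ft_force: [0.1, -0.1, 0.1]
grip_width: 0.0595
time: 4.95
tool_pos: [0.5307, -0.0587, 0.0852]
tcp_rot: [-2.176, -2.265, 0.0]
ft_force: [0.5, 0.4, -0.6]
grip_width: 0.0598
```

View pics/wrist2.png

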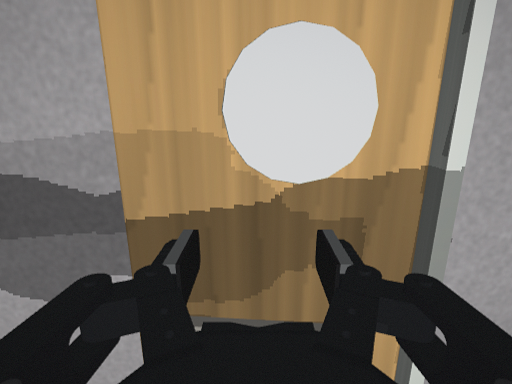

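The wrist view shows the fingertips over bare wood, at about (185,235) and (328,235). The plate's edge just shows at row ~320. I keep feeling downwards.

```bash
python3 -m creep '[[[0,0,0.001],[0,0,0],0.4],[[0,0,0],[0,0,0],0.4],[[0,0,0],[0,0,0],0.4]]'
python3 -m creep '[[[0,0,0.001],[0,0,0],0.4],[[0,0,0],[0,0,0],0.4],[[0,0,0],[0,0,0],0.4]]'
```

```text
time: 5.3
tool_pos: [0.5309, -0.0588, 0.0851]
tcp_rot: [2.176, 2.265, -0.0]
ft_force: [-1.5, 0.2, 4.6]
grip_width: 0.0599
time: 5.6
tool_pos: [0.5308, -0.0588, 0.0851]
tcp_rot: [2.176, 2.265, -0.001]
ft_force: [-3.4, -0.0, 10.7]
grip_width: 0.06
```

I touched the ledge at TCP z = 0.085. I raise so the tips are about 2 mm above the wood, then move along tool -x towards the plate.

```bash
python3 -m creep '[[[0,0,-0.004],[0,0,0],0.4],[[0,0,0],[0,0,0],0.4],[[0,0,0],[0,0,0],0.4]]'
python3 -m creep '[[[-0.008,0,0],[0,0,0],0.4],[[-0.008,0,0],[0,0,0],0.4],[[-0.006,0,0],[0,0,0],0.4],[[0,0,0],[0,0,0],0.4],[[0,0,0],[0,0,0],0.4]]'
python3 -m creep '[[[-0.004,0,0],[0,0,0],0.4],[[-0.004,0,0],[0,0,0],0.4],[[-0.004,0,0],[0,0,0],0.4],[[-0.004,0,0],[0,0,0],0.4],[[-0.004,0,0],[0,0,0],0.4]]'
python3 go.py -3 -216 -2 1
```

```text
time: 5.9
tool_pos: [0.5307, -0.0588, 0.0871]
tcp_rot: [-2.177, -2.265, 0.0]
ft_force: [0.1, 0.1, 0.4]
grip_width: 0.0597
time: 6.4
tool_pos: [0.5316, -0.0811, 0.0872]
tcp_rot: [-2.177, -2.264, -0.0]
ft_force: [-0.1, 0.1, 0.3]
grip_width: 0.0597
time: 6.9
tool_pos: [0.5321, -0.1002, 0.0872]
tcp_rot: [-2.175, -2.265, -0.0]
ft_force: [-0.9, 1.7, 0.7]
grip_width: 0.0596
ledge-frame [  -4.4 -109.8   -2.8] todo rot [-0.001 -0.001 -0.001] tool shift [-0.1062  0.0015 -0.0009] t 6.9 w 0.05963185341775902 F [-0.9  1.7  0.7]
[-0.106, 0.001, -0.001] [-0.001, -0.001, -0.001]
```

Contact: fy rises to 1.7 N. I push about 40 mm in small rows, then look.

```bash
python3 -m creep '[[[-0.004,0,0],[0,0,0],0.4],[[-0.004,0,0],[0,0,0],0.4],[[-0.004,0,0],[0,0,0],0.4],[[-0.004,0,0],[0,0,0],0.4],[[-0.004,0,0],[0,0,0],0.4]]'
python3 -m creep '[[[-0.004,0,0],[0,0,0],0.4],[[-0.004,0,0],[0,0,0],0.4],[[-0.004,0,0],[0,0,0],0.4],[[-0.004,0,0],[0,0,0],0.4],[[-0.004,0,0],[0,0,0],0.4]]'
python3 -m creep '[[[0,0,0],[0,0,0],0.4],[[0,0,0],[0,0,0],0.4]]'
cat > look.py <<'E'
import sys
from rig import cams,r
from h import *
from go import led
s=r.observe();print("tcp ledge",np.round(led(s["tool_pos"])*1000,1),"t",s["time"])
for n,b in(("top",(265,140,352,188)),("scene",(195,195,285,275))):
    f=cams.grab_frame(n);cv2.imwrite(f"pics/{n}{sys.argv[1]}.png",f["image"][:,:,::-1])
    c=big(white(f["image"]),b)
    P=plane(f,cv2.convexHull(c).reshape(-1,2),.098);L=np.array([led(p)[:2] for p in P])*1000
    ctr,sz,a=cv2.minAreaRect(L.astype(np.float32))
    print(n,cv2.contourArea(c),np.round(ctr,1),np.round(sz,1),round(a,1),"y",np.round([L[:,1].min(),L[:,1].max()],1))
E
python3 look.py 3
```

```text
time: 7.4
tool_pos: [0.5333, -0.1211, 0.0872]
tcp_rot: [2.176, 2.265, -0.0]
ft_force: [0.1, 1.6, -0.3]
grip_width: 0.06
time: 7.9
tool_pos: [0.534, -0.1411, 0.0872]
tcp_rot: [-2.177, -2.265, 0.0]
ft_force: [-0.1, 1.1, -1.6]
grip_width: 0.0597
time: 8.1
tool_pos: [0.5341, -0.1415, 0.0874]
tcp_rot: [2.177, 2.264, -0.001]
ft_force: [-0.7, 0.4, -0.4]
grip_width: 0.0597
tcp ledge [  -4.1 -151.1   -2.6] t 8.1
top 148.5 [  -0.  -260.3] [20.  93.6] 89.7 y [-270.5 -250.3]
scene 542.5 [  -0.5 -231.6] [80.4 94.2] 89.8 y [-271.8 -191.4]
```

View pics/scene3.png

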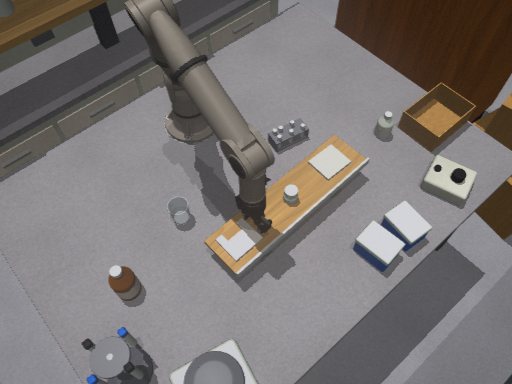

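View pics/top3.png

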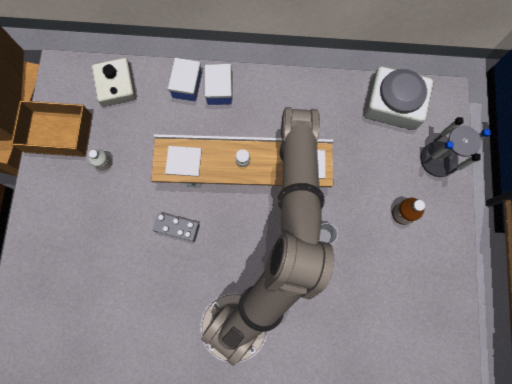

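Both views put the plate's leading edge at y ≈ -271, so its centre is near -216, and it is square to within 0.3°. The offset to the TCP is 65 mm (half a plate plus half a finger), as expected. About 66 mm remain, so I push 56 mm and re-measure.

```bash
python3 -m creep '[[[-0.003,0,0],[0,0,0],0.4],[[-0.004,0,0],[0,0,0],0.4],[[-0.005,0,0],[0,0,0],0.4],[[-0.005,0,0],[0,0,0],0.4],[[-0.005,0,0],[0,0,0],0.4]]'
python3 -m creep '[[[-0.005,0,0],[0,0,0],0.4],[[-0.005,0,0],[0,0,0],0.4],[[-0.005,0,0],[0,0,0],0.4],[[-0.005,0,0],[0,0,0],0.4],[[-0.004,0,0],[0,0,0],0.4]]'
python3 -m creep '[[[-0.004,0,0],[0,0,0],0.4],[[-0.003,0,0],[0,0,0],0.4],[[-0.003,0,0],[0,0,0],0.4],[[0,0,0],[0,0,0],0.4],[[0,0,0],[0,0,0],0.4]]'
python3 look.py 4
```

```text
time: 8.7
tool_pos: [0.5351, -0.1629, 0.0874]
tcp_rot: [2.176, 2.266, 0.001]
ft_force: [0.1, 2.2, 1.8]
grip_width: 0.0598
time: 9.2
tool_pos: [0.536, -0.1871, 0.0874]
tcp_rot: [2.177, 2.265, 0.0]
ft_force: [0.1, 2.9, 3.0]
grip_width: 0.0597
time: 9.7
tool_pos: [0.5363, -0.1975, 0.0872]
tcp_rot: [2.176, 2.264, -0.001]
ft_force: [0.3, 1.1, 0.9]
grip_width: 0.06
tcp ledge [  -4.2 -207.2   -2.8] t 9.7
top 96.5 [-1.000e-01 -3.198e+02] [13.3 90.2] 89.1 y [-327.2 -312.6]
scene 614.5 [  -0.4 -279.6] [95.  94.3] 89.8 y [-327.1 -231.9]
```

View pics/scene4.png

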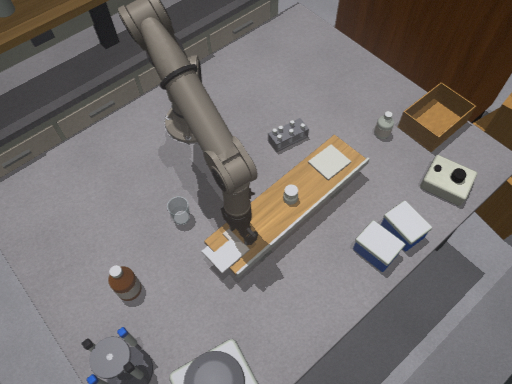

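The scene view shows the plate square and overhanging at (222,254), leading edge at -327. It needs 10 mm more. Then I back off and lift.

```bash
python3 -m creep '[[[-0.003,0,0],[0,0,0],0.4],[[-0.003,0,0],[0,0,0],0.4],[[-0.003,0,0],[0,0,0],0.4],[[-0.001,0,0],[0,0,0],0.4],[[0,0,0],[0,0,0],0.4]]'
python3 go.py -3 -217 -2 1
python3 -m creep '[[[0.004,0,0],[0,0,0],0.4],[[0.01,0,0],[0,0,0],0.4],[[0.01,0,0],[0,0,0],0.4],[[0,0,-0.01],[0,0,0],0.4],[[0,0,-0.03],[0,0,0],0.4]]'
python3 -m creep '[[[0,0,-0.04],[0,0,0],0.4],[[0,0,-0.04],[0,0,0],0.4],[[0,0,-0.03],[0,0,0],0.4],[[0,-0.03,0],[0,0,0],0.4],[[0,-0.04,0],[0,0,0],0.4]]'
python3 -m creep '[[[0.02,-0.04,0],[0,0,0],0.4],[[0.03,-0.04,0],[0,0,0],0.4],[[0.04,-0.02,0],[0,0,0],0.4],[[0.04,0,0],[0,0,0],0.4],[[0,0,0],[0,0,0],0.4]]'
python3 -m creep '[[[0,0,0],[0,0,0],0.4],[[0,0,0],[0,0,0],0.4]]'
python3 look.py 5
```

```text
time: 10.3
tool_pos: [0.5364, -0.2075, 0.0871]
tcp_rot: [2.177, 2.264, -0.001]
ft_force: [-0.4, 0.6, 0.6]
grip_width: 0.0595
ledge-frame [  -4.5 -217.2   -2.9] todo rot [-0.     0.001 -0.002] tool shift [ 0.0002  0.0015 -0.0009] t 10.3 w 0.059498831740702814 F [-0.4  0.6  0.6]
[0.0, 0.002, -0.001] [-0.0, 0.001, -0.002]
time: 10.8
tool_pos: [0.5332, -0.1813, 0.1254]
tcp_rot: [-2.17, -2.263, 0.005]
ft_force: [0.1, 0.2, 0.2]
grip_width: 0.0599
time: 11.3
tool_pos: [0.4674, -0.1848, 0.2394]
tcp_rot: [2.17, 2.266, 0.004]
ft_force: [-1.0, 0.5, -0.2]
grip_width: 0.0599
time: 11.8
tool_pos: [0.3601, -0.054, 0.2384]
tcp_rot: [2.164, 2.274, 0.0]
ft_force: [0.8, -0.7, -0.3]
grip_width: 0.0593
time: 12.0
tool_pos: [0.3609, -0.0605, 0.2377]
tcp_rot: [2.176, 2.264, -0.0]
ft_force: [-0.1, -0.7, 0.2]
grip_width: 0.0593
tcp ledge [-173.8  -63.1  147.7] t 12.0
top 672.5 [ 1.000e-01 -2.838e+02] [106.7  94.8] 89.9 y [-337.2 -230.4]
scene 814.5 [  -0.8 -283.5] [107.5  94.5] 89.8 y [-337.3 -229.6]
```

View pics/scene5.png

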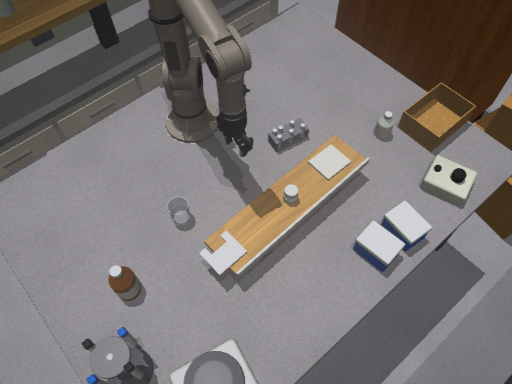

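View pics/top5.png

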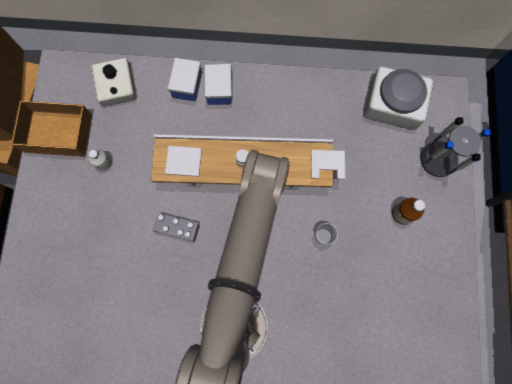

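The plate is at x≈0, y≈-282 to -284 and square to within 0.3°. Both views agree, and the arm is clear of everything. I hand in.

```bash
python3 -c "
from rig import order;print(order.job_done())"
```

```text
the job is handed in; nothing more can be done
None
```

I pushed the notched plate along the ledge towards -y with both fingertips on its inner end, until about a third of it stuck out. I then backed off, lifted the arm clear and handed in at about 12 s.

- **Plate position:** the last check, from the top and scene cameras, put its centre at x ≈ 0 and y ≈ -282 to -284 mm in the ledge frame. Its outer edge is about 37 mm past the ledge's end, against the required 26.5 to 47.5 mm.
- **Square and flat:** it was within 0.3° of square. I judged flatness only by eye and by the measured size, not directly. That size came out about 2 to 3 mm short of 110 mm, which I put down to the colour mask.
- **Forces:** pushing took about 3 N, and about 11 N when I felt for the ledge's surface.
- **Other things:** the plain plate, jar, beaker, rack and bottles looked unmoved in the final pictures; I did not re-measure them.

No check failed, and the two camera views agreed to about 1 mm.

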